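# Screw the loose evidence jar shut

### The job

Three clear sample jars with ribbed white caps stand among the evidence on the coffee table. The middle-sized jar has not been closed: its cap stands proud, so screw that cap clockwise (seen from above), letting go and gripping afresh as often as you need, until it is fully home against its stop, then let go. Leave the caps of the slim jar and the squat jar as they are: they are shut.

Things in the scene. Friction and masses are not known exactly. Their poses are not given: they have to be found in the camera images.
- medium_cap_center (a point): Centre (half-way up, on the screw axis, z up) of the loose cap: ribbed white upright cylinder, 52 mm diameter, 28 mm tall, small raised bar on top, dark neck showing below. It sits on the middle-sized straight jar (45 mm diameter, shoulder 95 mm above the table), clamped in a fixed 88 mm wide dark steel foot: the jar cannot turn. Fully home, this point is 109 mm above the table; unscrewed it is up to 6.3 mm higher.
- medium_cap (a joint): Turn of the loose cap in rad, growing clockwise seen from above. Starts at 0 to 0.8; 4.2 is fully home, a hard stop. Each rad lowers the cap 1.5 mm. Friction about 0.06 N m; it stays where left and cannot be pulled off. Grip it across the diameter from above at any yaw, up to 1.5 rad a grip; the narrower jar below leaves room for fingertips.
- slim_cap (a joint): Turn in rad of the shut cap (34 mm diameter, top 142 mm above the table) of the slim tall jar on the same kind of foot, 140 mm or more from the other jars. 0 is shut and it starts there; unscrewing makes it negative. Leave it alone.
- squat_cap (a joint): Turn in rad of the shut cap (64 mm diameter, top 72 mm above the table) of the squat wide jar on the same kind of foot, 140 mm or more from the other jars. 0 is shut and it starts there; unscrewing makes it negative. Leave it alone.
Not all that is in view belongs to the job. Leave any green look-alike of the part that bears slim_cap alone.

How it is judged:
At the end, for the whole second after the job is handed in: The middle-sized jar's cap is screwed to within 0.3 rad (17 degrees) of its stop (joint above 3.9 of 4.2) and at rest (slower than 0.05 rad/s); the slim and squat jars' caps are still shut to within 0.35 rad (value of joint medium_cap above 3.9 rad and velocity of joint medium_cap between -0.05 and 0.05 rad/s and value of joint each of slim_cap, squat_cap above -0.35 rad); the robot touches nothing.
It fails at once if the cap of the slim or the squat jar is unscrewed by more than 0.35 rad (not (value of joint each of slim_cap, squat_cap above -0.35 rad)).
It also fails if it takes over 43 s, if anything falls off the work surface, if the arm or the gripper's body presses on something with over 40 N, if the wrist force passes 120 N, or if a joint passes its speed limit or range.

### The arm

A 7-joint arm with a two-finger parallel gripper is mounted at the origin on the work surface. World frame = base frame: x ahead of the robot, y to its left, z up, the work surface at z = 0. Lengths are in m, angles in rad, forces in N, time in s.
With the tool pointing down it reaches from about 0.425 to 0.875 m from the base axis. Payload 4.7 kg.
Tool frame: the origin (TCP) lies at the centre of the arm's flange, where the gripper is bolted on; the fingertips stand 173 mm ahead of it and the grasp point (between the pads) lies 155 mm ahead of it; x points along the fingers, y is the direction in which the jaws open and shut, and the axes are right-handed (so a half turn about x gives the same grasp; the last joint's range is limited). The gripper opens to 85 mm and grips with 20 to 120 N. Pads are 22 mm wide; open, the fingers measure 114 mm over their backs; the gripper's body (76 mm by 85 mm) begins 54 mm behind the grasp point. The pads swing forward as they close: fully open they stand 13 mm farther back than shut.
Start: joints at [-1.109, 0.321, -0.07, 1.45, 0.023, 1.371, -0.057], TCP at [0.281, 0.586, 0.405] pointing down, gripper open.
Joint ranges: [-2.86, 2.86], [-0.3, 2.09], [-1.38, 1.24], [0.06, 2.45], [-1.56, 4.7], [0.09, 2.05], [-2.69, 2.69]. Speed limits (rad/s): [2.57, 2.57, 3.14, 3.14, 3.14, 3.14, 3.14].

### API

Orientations are given as a unit quaternion [w, x, y, z].
In Python, from station import r gives the robot as it stands.
- The arm moves only by the shell command python3 -m inch 'ROWS' [OPENING] [FORCE]. ROWS is JSON, one flat list of numbers, 6 for each row, row after row: the shift along the tool's x, y, z in mm, then the turn, a rotation vector about the tool's x, y, z in degrees. In form: [x, y, z, rx, ry, rz, x, y, z, rx, ry, rz, ...]. A call has 1 to 8 rows; each row shifts and turns the commanded pose from where the row before left it, along the tool's axes as they then stand; what a row does not reach is not made up. A row lasts 1/10 s, in which the tool goes at most 50 mm and 8.59 degrees, less where a joint would pass 70% of its speed; a pose out of reach is approached as far as the arm can. A call with a gripper value outside its range is refused whole. OPENING is the opening, from 0 (shut) to 1 (fully open), set as the call begins (- or left out, the last holds). The fingers move at their own pace and stop on an object; FORCE is the grip in N (left out, the last holds). Time passes only in rows, so rows that do not move let the fingers close. It gives the time, the measured TCP pose, the force and the opening at its end, in the units of the state.
- r.get_state(): the state, without advancing time (a new reading comes with each control period).
- r.get_image(name): name is "scene" or "top" or "wrist"; returns the picture (420x560x3 uint8, blue, green, red); there is no depth.
- r.get_calibration(name): a dict with "K" (3x3 intrinsics, pixels), "pose" (4x4, takes a point from camera to world coordinates); the wrist camera has in their place "mount" (4x4, takes a point from camera to tool coordinates, whose origin is the TCP and whose axes are the tool frame's). Camera axes: x right, y up, looking along -z (the intrinsics and any distortion apply to the point x, -y, -z); pixel columns grow to the right and rows downward; lengths in m; the calibration is good to about 2 mm. A picture is of the moment at which its call begins: read the wrist's pose just before it. get_calibration takes no time and is no camera call.
- r.close_job(): hands the job in, once; it reports no verdict.
The state is a dict: "clock": time; "joints": joint angles; "dq": joint speeds; "joint_efforts": joint torques, N m; "ee_pos": TCP position; "ee_rot": TCP orientation; "contact_force": force on the tool from outside, world axes, zero at the start; "wrist_torque": the same for the moment, N m; "width": opening from 0.0 (shut) to 1.0 (fully open).
Only numpy, scipy, OpenCV 4.12 (cv2) and the standard library are available. Lean on these libraries where they do the work, as an engineer would, in place of code of your own. Each camera call takes 0.05 s, during which the arm holds its last target.

## Working session

There is one attempt and no reset: what is moved stays moved. The work goes in short steps, Python scripts to look and compute and a shell command to move; the robot and the scene stay as the last step left them, time stands still between calls to the robot, and variables do not carry over. Pictures are saved under pics/ and viewed, and the job is handed in when it is done.

```bash
ls; mkdir -p pics
python3 - <<'E'
from station import r
import cv2
s=r.get_state();print(s)
for n in("scene","top"):
    cv2.imwrite(f"pics/{n}0.png",r.get_image(n)); c=r.get_calibration(n);print(n,c)
print(r.get_calibration("wrist"))
E
```

```text
pics
{'clock': 0.0, 'joints': array([-1.10890227,  0.32185239, -0.07010796,  1.45168764,  0.02263298,
        1.37077395, -0.0568746 ]), 'dq': array([-9.53169428e-05,  9.44854790e-04,  6.38292755e-04, -4.53485761e-04,
       -2.05911353e-03, -1.55103718e-03, -5.60807202e-04]), 'joint_efforts': array([ 3.29517422e-05, -4.93577099e+01, -3.81982746e-01, -3.14342093e+01,
        1.32966024e-02,  1.14296094e-02, -9.37519928e-06]), 'ee_pos': array([0.28137108, 0.58572067, 0.40359792]), 'ee_rot': array([ 0.68935415,  0.15629545,  0.68957275, -0.15764521]), 'contact_force': array([ 1.12371924,  0.16778471, -0.24114661]), 'wrist_torque': array([-0.0167361 ,  0.01970275,  0.02872703]), 'width': 0.9993223950761697}
scene {'K': array([[399.85907971,   0.        , 279.7546239 ],
       [  0.        , 399.85907971, 196.44909804],
       [  0.        ,   0.        ,   1.        ]]), 'pose': array([[ 0.31463358, -0.63186972,  0.70834058,  1.16070611],
       [ 0.94914601,  0.21830886, -0.22685478, -0.1157592 ],
       [-0.01129435,  0.74369476,  0.66842392,  0.68787654],
       [ 0.        ,  0.    
[... 265 characters left out ...]
9],
       [-0.99946989, -0.00258631, -0.03245385,  0.07845922],
       [-0.03251252,  0.13122736,  0.99081901,  1.14138355],
       [ 0.        ,  0.        ,  0.        ,  1.        ]])}
{'K': array([[301.18189617,   0.        , 279.46068687],
       [  0.        , 301.18189617, 209.68489909],
       [  0.        ,   0.        ,   1.        ]]), 'mount': array([[-2.97894821e-04,  2.80961408e-01, -9.59719021e-01,
         3.02933615e-02],
       [ 9.99999856e-01, -3.45114191e-04, -4.11431407e-04,
         2.45393037e-04],
       [-4.46809001e-04, -9.59719005e-01, -2.80961265e-01,
        -7.10040222e-02],
       [ 0.00000000e+00,  0.00000000e+00,  0.00000000e+00,
         1.00000000e+00]])}
```

View pics/scene0.png

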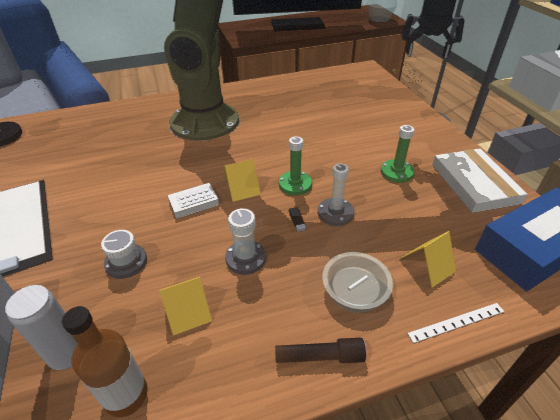

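View pics/top0.png

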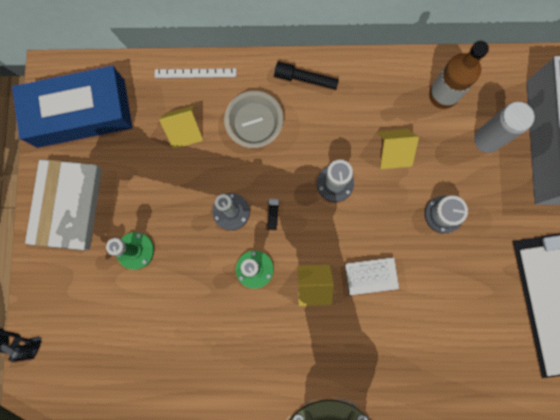

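Run:
```python
import cv2,numpy as np
a=cv2.imread("pics/top0.png")[145:215,300:380];b=cv2.imread("pics/scene0.png")[200:280,205:285]
cv2.imwrite("pics/c.png",np.hstack([cv2.resize(a,(400,350),interpolation=3),cv2.resize(b,(400,400),interpolation=3)[:350]]))
```

```text
(no output)
```

View pics/c.png

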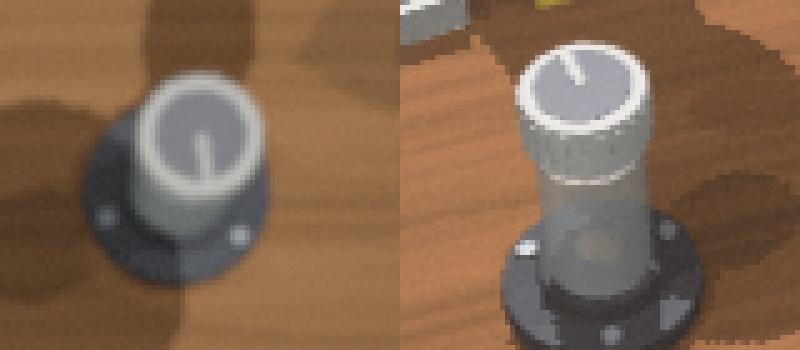

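```bash
cat > h.py <<'E'
from station import r
import numpy as np,cv2
from scipy.spatial.transform import Rotation as R
def ray(n,u,v,P=None):
    c=r.get_calibration(n);K=c["K"]
    P=c["pose"] if P is None else P
    d=P[:3,:3]@np.array([(u-K[0,2])/K[0,0],-(v-K[1,2])/K[1,1],-1]);return P[:3,3],d
def atz(n,u,v,z,P=None):
    o,d=ray(n,u,v,P);return o+d*(z-o[2])/d[2]
def tool():
    s=r.get_state();q=s["ee_rot"];T=np.eye(4);T[:3,:3]=R.from_quat([q[1],q[2],q[3],q[0]]).as_matrix();T[:3,3]=s["ee_pos"];return T,s
E
python3 - <<'E'
from h import *
for z in(.123,.128):
    print(z,atz("top",340,171.8,z),atz("scene",241.8,217.2,z))
print("others slim,squat,green", atz("top",223,203,.142),atz("top",452,211,.072),atz("top",250,268,.14),atz("top",116,247,.14))
T,s=tool();print(T)
p=(atz("top",340,171.8,.128)+atz("scene",241.8,217.2,.128))/2
print("tool-frame to cap top, mm",1000*T[:3,:3].T@(p-T[:3,3]))
E
```

```text
0.123 [ 0.60169228 -0.02009507  0.123     ] [ 0.59625519 -0.0153919   0.123     ]
0.128 [ 0.6005454 -0.0196112  0.128    ] [ 0.60125143 -0.0162803   0.128     ]
others slim,squat,green [0.53247517 0.22509988 0.142     ] [ 0.52444541 -0.26766697  0.072     ] [0.3980701  0.16777626 0.14      ] [0.44120484 0.44666693 0.14      ]
[[-6.60810243e-04  4.32922931e-01  9.01430696e-01  2.81377883e-01]
 [-1.57549894e-03  9.01429323e-01 -4.32923427e-01  5.85730112e-01]
 [-9.99998541e-01 -1.70628334e-03  8.63958892e-05  4.03747400e-01]
 [ 0.00000000e+00  0.00000000e+00  0.00000000e+00  1.00000000e+00]]
tool-frame to cap top, mm [ 276.48694565 -405.372855    549.34721203]
```

```bash
python3 -m inch '[0,-29,39,0,0,0,0,-29,39,0,0,0,0,-29,39,0,0,0,0,-29,39,0,0,0,0,-29,39,0,0,0,0,-29,39,0,0,0,0,-29,39,0,0,0,0,-29,39,0,0,0]' 1 40
python3 -m inch '[0,-29,39,0,0,0,0,-29,39,0,0,0,0,-29,39,0,0,0,0,-29,39,0,0,0,0,-29,39,0,0,0,0,-28,39,0,0,0,0,0,0,0,0,0,0,0,0,0,0,0]'
python3 - <<'E'
from h import *
T,s=tool();print(T,s["joints"],s["clock"])
im=r.get_image("wrist");cv2.imwrite("pics/w1.png",im)
E
```

```text
clock: 0.9
ee_pos: [0.4626, 0.2397, 0.4045]
ee_rot: [0.689, 0.157, 0.69, -0.157]
contact_force: [1.4, 0.5, 0.8]
width: 0.994
clock: 1.7
ee_pos: [0.5983, -0.0169, 0.404]
ee_rot: [0.689, 0.158, 0.69, -0.158]
contact_force: [0.3, 1.6, 0.2]
width: 1.0
[[-1.34280592e-03  4.35832415e-01  9.00026835e-01  5.98322616e-01]
 [-2.68288170e-04  9.00027457e-01 -4.35833116e-01 -1.69431312e-02]
 [-9.99999062e-01 -8.26705841e-04 -1.09163352e-03  4.04011102e-01]
 [ 0.00000000e+00  0.00000000e+00  0.00000000e+00  1.00000000e+00]] [-0.38311061  0.21921637  0.43015358  1.60106822 -0.09289694  1.34301542
  1.17892354] 1.7
```

View pics/w1.png

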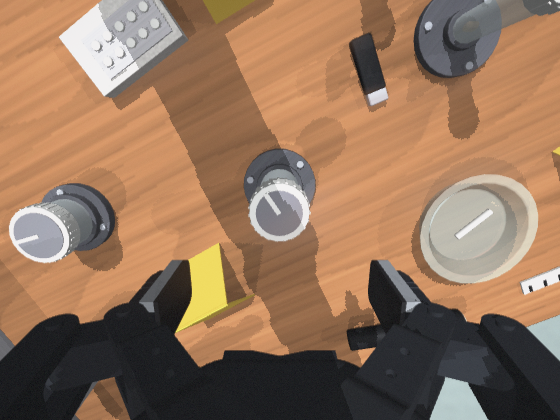

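Run:
```python
from h import *
im=cv2.imread("pics/w1.png");cv2.imwrite("pics/w1c.png",cv2.resize(im[140:260,220:340],(600,600),interpolation=3))
T,s=tool();P=T@r.get_calibration("wrist")["mount"]
print(s["clock"])
for z in(.124,.129):print(z,atz("wrist",280,213,z,P))
```

```text
1.75
0.124 [ 0.60267902 -0.01635022  0.124     ]
0.129 [ 0.6013081  -0.01570446  0.129     ]
```

View pics/w1c.png

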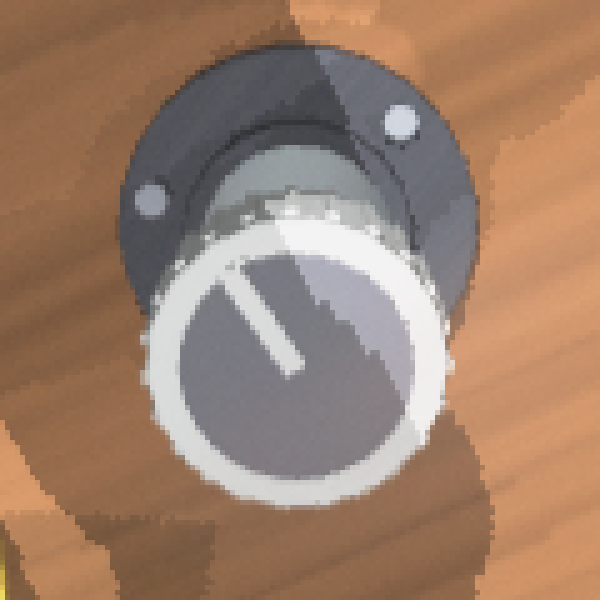

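```bash
python3 -m inch '[10,2,2.5,0,0,0,25,0,0,0,0,0,25,0,0,0,0,0,25,0,0,0,0,0,25,0,0,0,0,0,20,0,0,0,0,0,10,0,0,0,0,0,0,0,0,0,0,0]'
python3 - <<'E'
from h import *
T,s=tool();print(T,s["contact_force"])
im=r.get_image("wrist");cv2.imwrite("pics/w2.png",im)
E
```

```text
clock: 2.55
ee_pos: [0.6005, -0.0134, 0.2629]
ee_rot: [0.688, 0.156, 0.691, -0.156]
contact_force: [-0.1, 0.6, 0.7]
width: 1.004
[[-3.29973845e-03  4.31056797e-01  9.02318763e-01  6.00548694e-01]
 [ 2.06591278e-04  9.02323950e-01 -4.31058519e-01 -1.33547335e-02]
 [-9.99994535e-01 -1.23596918e-03 -3.06648561e-03  2.62886246e-01]
 [ 0.00000000e+00  0.00000000e+00  0.00000000e+00  1.00000000e+00]] [-0.09354878  0.56293471  0.74969766]
```

View pics/w2.png

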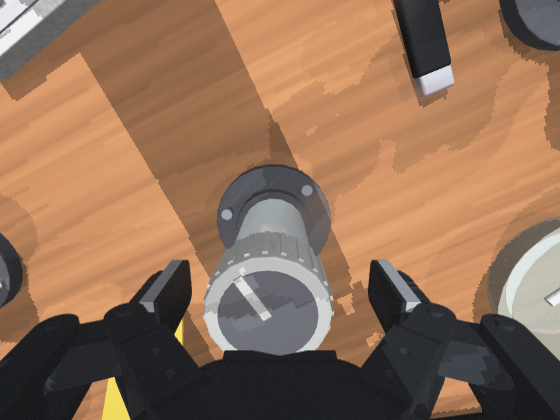

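Run:
```python
from h import *
T,s=tool();M=r.get_calibration("wrist")["mount"];P=T@M
for z in (.125,.128):
  w=atz("wrist",268,307,z,P);print(w,1000*T[:3,:3].T@(w-T[:3,3]))
```

```text
[ 0.60198894 -0.0191444   0.125     ] [139.34079026  -4.46352293   3.17111931]
[ 0.60020802 -0.01814823  0.128     ] [136.34272621  -4.33403708   1.13178574]
```

```bash
python3 -m inch '[0,-3.5,1.5,0,0,0,0,0,0,0,0,0]'
python3 -m inch '[0,0,0,0,0,0,0,0,0,0,0,0,0,0,0,0,0,0,0,0,0,0,0,0,0,0,0,0,0,0,0,0,0,0,0,0]' 0 40
python3 - <<'E'
from h import *
T,s=tool();print(T,s["contact_force"],s["width"],s["wrist_torque"])
im=r.get_image("wrist");cv2.imwrite("pics/w3.png",im)
E
```

```text
clock: 2.8
ee_pos: [0.6017, -0.0193, 0.2661]
ee_rot: [0.69, 0.157, 0.689, -0.157]
contact_force: [1.0, -0.7, -0.5]
width: 0.999
clock: 3.4
ee_pos: [0.6013, -0.0191, 0.2655]
ee_rot: [0.69, 0.157, 0.689, -0.157]
contact_force: [-2.8, -1.8, 5.7]
width: 0.601
[[ 3.13107056e-04  4.33269345e-01  9.01264432e-01  6.01260885e-01]
 [-2.01851968e-04  9.01264485e-01 -4.33269300e-01 -1.91009967e-02]
 [-9.99999931e-01 -4.62623245e-05  3.69648539e-04  2.65512244e-01]
 [ 0.00000000e+00  0.00000000e+00  0.00000000e+00  1.00000000e+00]] [-2.81764001 -1.78784507  5.66965245] 0.6011323921464695 [-0.13278338  0.48392842  0.00877345]
```

View pics/w3.png

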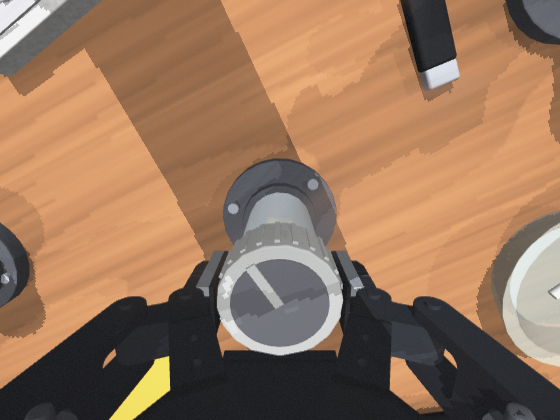

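The cap is between the pads, its centre near (280,305), and the opening of 0.60 matches 52 mm. Turning it now.

```bash
python3 -m inch '[0.2,0,0,8,0,0,0.2,0,0,8,0,0,0.2,0,0,8,0,0,0.2,0,0,8,0,0,0.2,0,0,8,0,0]'
python3 - <<'E'
from h import *
T,s=tool();print(T.round(4),s["contact_force"],s["width"],s["wrist_torque"],s["joints"])
im=r.get_image("wrist");cv2.imwrite("pics/w4.png",im)
E
```

```text
clock: 3.95
ee_pos: [0.6011, -0.0193, 0.2644]
ee_rot: [0.593, 0.385, 0.593, -0.385]
contact_force: [-3.7, -1.2, 6.5]
width: 0.602
[[-4.000e-04  9.136e-01  4.066e-01  6.011e-01]
 [-5.000e-04  4.066e-01 -9.136e-01 -1.930e-02]
 [-1.000e+00 -5.000e-04  3.000e-04  2.644e-01]
 [ 0.000e+00  0.000e+00  0.000e+00  1.000e+00]] [-3.66671066 -1.19747566  6.47021063] 0.6017336914870965 [-0.30344971  0.67313784  0.01610176] [-0.45051056  0.35332496  0.52787716  1.75576621 -0.19775412  1.08591837
  0.56200306]
```

View pics/w4.png

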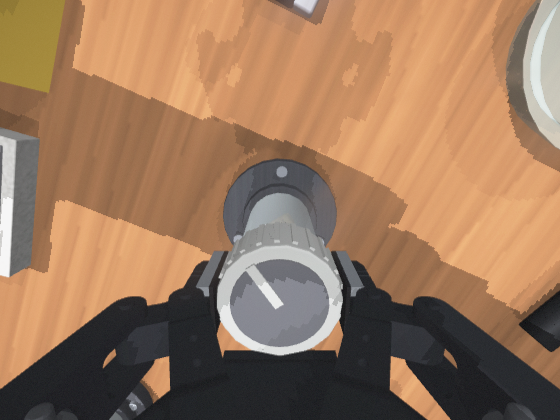

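The bar stays fixed relative to the jaws while the foot turns, so the cap is turning clockwise. Continuing.

```bash
python3 -m inch '[0.2,0,0,8,0,0,0.2,0,0,8,0,0,0.2,0,0,8,0,0,0.2,0,0,8,0,0,0.2,0,0,8,0,0,0,0,0,0,0,0]'
python3 -m inch '[0,0,0,0,0,0,0,0,0,0,0,0,0,0,0,0,0,0,0,0,0,0,0,0]' 0.85
python3 -m inch '[0,0,0,-8,0,0,0,0,0,-8,0,0,0,0,0,-8,0,0,0,0,0,-8,0,0,0,0,0,-8,0,0]'
python3 -m inch '[0,0,0,-8,0,0,0,0,0,-8,0,0,0,0,0,-8,0,0,0,0,0,-8,0,0,0,0,0,-8,0,0,0,0,0,0,0,0,0,0,0,0,0,0]'
python3 - <<'E'
from h import *
T,s=tool();print(T.round(4),s["contact_force"],s["width"],s["wrist_torque"],s["joints"])
im=r.get_image("wrist");cv2.imwrite("pics/w5.png",im)
E
```

```text
clock: 4.6
ee_pos: [0.6008, -0.0194, 0.2633]
ee_rot: [-0.426, -0.564, -0.426, 0.565]
contact_force: [-5.0, -0.5, 7.5]
width: 0.6
clock: 5.0
ee_pos: [0.6013, -0.0184, 0.2625]
ee_rot: [0.427, 0.563, 0.427, -0.563]
contact_force: [-1.0, 0.0, -0.2]
width: 0.851
clock: 5.5
ee_pos: [0.6013, -0.0185, 0.2626]
ee_rot: [0.595, 0.382, 0.595, -0.382]
contact_force: [0.4, -1.2, -0.7]
width: 0.85
clock: 6.2
ee_pos: [0.6012, -0.0187, 0.2627]
ee_rot: [0.689, 0.158, 0.689, -0.158]
contact_force: [-0.0, -0.9, 0.1]
width: 0.85
[[ 0.000e+00  4.361e-01  8.999e-01  6.012e-01]
 [ 2.000e-04  8.999e-01 -4.361e-01 -1.870e-02]
 [-1.000e+00  2.000e-04 -1.000e-04  2.627e-01]
 [ 0.000e+00  0.000e+00  0.000e+00  1.000e+00]] [-6.56462676e-04 -8.93286999e-01  6.88579999e-02] 0.8496545408325632 [ 0.01035514  0.02788164 -0.01308762] [-0.35313307  0.34057847  0.40733335  1.75356375 -0.15098365  1.07820219
  1.22452259]
```

View pics/w5.png

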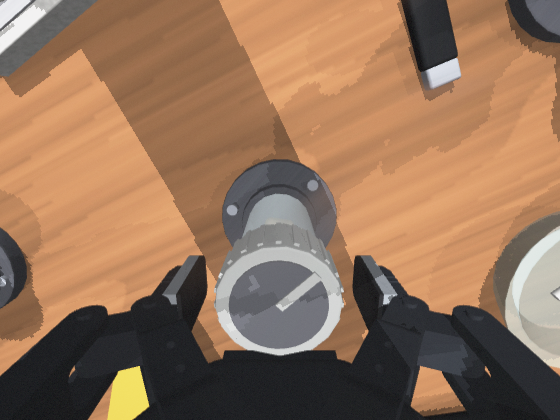

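The bar moved from upper-left to upper-right, which is about 80° clockwise. Second grip.

```bash
python3 -m inch '[0,0,0,0,0,0,0,0,0,0,0,0,0,0,0,0,0,0,0,0,0,0,0,0,0,0,0,0,0,0]' 0 40
python3 -m inch '[0.2,0,0,8,0,0,0.2,0,0,8,0,0,0.2,0,0,8,0,0,0.2,0,0,8,0,0,0.2,0,0,8,0,0]'
python3 -m inch '[0.2,0,0,8,0,0,0.2,0,0,8,0,0,0.2,0,0,8,0,0,0.2,0,0,8,0,0,0.2,0,0,8,0,0,0,0,0,0,0,0]'
python3 -m inch '[0,0,0,0,0,0,0,0,0,0,0,0,0,0,0,0,0,0,0,0,0,0,0,0]' 0.85
python3 -m inch '[0,0,0,-8,0,0,0,0,0,-8,0,0,0,0,0,-8,0,0,0,0,0,-8,0,0,0,0,0,-8,0,0]'
python3 -m inch '[0,0,0,-8,0,0,0,0,0,-8,0,0,0,0,0,-8,0,0,0,0,0,-8,0,0,0,0,0,-8,0,0,0,0,0,0,0,0,0,0,0,0,0,0]'
python3 - <<'E'
from h import *
T,s=tool();print(T.round(4),s["contact_force"],s["width"],s["wrist_torque"],s["joints"])
im=r.get_image("wrist");cv2.imwrite("pics/w6.png",im)
E
```

```text
clock: 6.75
ee_pos: [0.6011, -0.019, 0.263]
ee_rot: [0.689, 0.157, 0.689, -0.157]
contact_force: [-3.4, -0.9, 5.2]
width: 0.6
clock: 7.25
ee_pos: [0.601, -0.0192, 0.2619]
ee_rot: [0.593, 0.385, 0.593, -0.385]
contact_force: [-2.8, -2.0, 3.6]
width: 0.596
clock: 7.85
ee_pos: [0.6008, -0.0191, 0.2609]
ee_rot: [-0.426, -0.564, -0.426, 0.565]
contact_force: [-3.9, -1.6, 6.3]
width: 0.594
clock: 8.25
ee_pos: [0.6013, -0.0184, 0.2606]
ee_rot: [0.427, 0.563, 0.427, -0.563]
contact_force: [-0.4, 0.6, -0.8]
width: 0.852
clock: 8.75
ee_pos: [0.6013, -0.0185, 0.2607]
ee_rot: [0.595, 0.382, 0.595, -0.381]
contact_force: [0.1, 0.4, -0.2]
width: 0.85
clock: 9.45
ee_pos: [0.6013, -0.0187, 0.2607]
ee_rot: [0.689, 0.158, 0.689, -0.158]
contact_force: [0.3, 0.6, 0.2]
width: 0.851
[[ 2.000e-04  4.360e-01  8.999e-01  6.013e-01]
 [ 2.000e-04  8.999e-01 -4.360e-01 -1.870e-02]
 [-1.000e+00  3.000e-04  1.000e-04  2.607e-01]
 [ 0.000e+00  0.000e+00  0.000e+00  1.000e+00]] [0.30437857 0.57765863 0.16463884] 0.8505730677632846 [ 0.00754068 -0.02780592 -0.00622306] [-0.34919735  0.34228254  0.40265485  1.75505665 -0.15039687  1.07435805
  1.2240043 ]
```

View pics/w6.png

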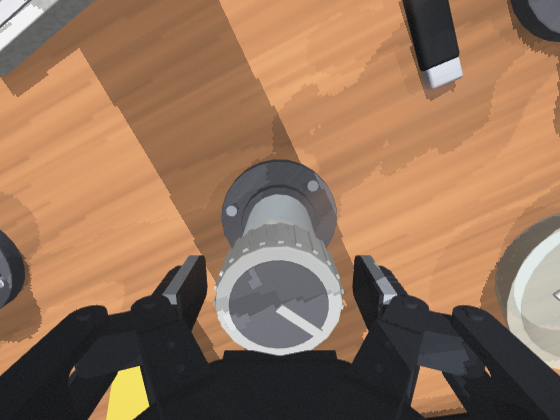

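160° done so far. On the third grip I'll watch the torque for the stop.

```bash
python3 -m inch '[0,0,0,0,0,0,0,0,0,0,0,0,0,0,0,0,0,0,0,0,0,0,0,0,0,0,0,0,0,0]' 0 40
python3 -m inch '[0.2,0,0,8,0,0,0.2,0,0,8,0,0,0.2,0,0,8,0,0,0.2,0,0,8,0,0,0,0,0,0,0,0]'
python3 -c "
from h import *
T,s=tool();print(s['wrist_torque'],s['contact_force'],s['width'])"
python3 -m inch '[0.2,0,0,6,0,0,0.2,0,0,6,0,0,0,0,0,0,0,0]'
python3 -c "
from h import *
T,s=tool();print(s['wrist_torque'],s['contact_force'],s['width'])"
```

```text
clock: 10.0
ee_pos: [0.6011, -0.019, 0.261]
ee_rot: [0.689, 0.157, 0.689, -0.157]
contact_force: [-3.6, -1.4, 3.9]
width: 0.6
clock: 10.5
ee_pos: [0.601, -0.0191, 0.2601]
ee_rot: [0.619, 0.341, 0.619, -0.342]
contact_force: [-3.5, -2.0, 5.1]
width: 0.6
[-0.38913294  0.67222424 -0.02428238] [-3.54003664 -1.98538892  5.08653292] 0.600363897417194
clock: 10.8
ee_pos: [0.601, -0.0191, 0.2598]
ee_rot: [0.58, 0.404, 0.58, -0.404]
contact_force: [-2.5, -0.8, 6.0]
width: 0.6
[-0.37961834  0.75240851 -0.09798245] [-2.46655985 -0.77066351  6.02970103] 0.5998209555241852
```

```bash
for i in 1; do python3 -m inch '[0.2,0,0,6,0,0,0.2,0,0,6,0,0]'; done
python3 -c "
from h import *
T,s=tool();print(s['wrist_torque'],s['contact_force'],s['joint_efforts'][6])
cv2.imwrite('pics/w7.png',r.get_image('wrist'))"
python3 -m inch '[0.2,0,0,6,0,0,0.2,0,0,6,0,0]'
python3 -c "
from h import *
T,s=tool();print(s['wrist_torque'],s['contact_force'],s['joint_efforts'][6])
cv2.imwrite('pics/w8.png',r.get_image('wrist'))
cv2.imwrite('pics/w78.png',np.hstack([cv2.imread(f'pics/w{i}.png')[220:380,180:380] for i in(7,8)]))"
```

```text
clock: 11.0
ee_pos: [0.601, -0.0192, 0.2595]
ee_rot: [0.534, 0.463, 0.535, -0.463]
contact_force: [-3.7, -0.9, 6.5]
width: 0.597
[-0.38579959  0.86934326  0.07023901] [-3.73914795 -0.8627288   6.52992657] 0.9934433922171593
clock: 11.25
ee_pos: [0.6009, -0.0192, 0.2591]
ee_rot: [-0.483, -0.516, -0.483, 0.517]
contact_force: [-4.4, -2.5, 7.3]
width: 0.598
[-0.39462145  0.93790661  1.23102293] [-4.36232614 -2.53549994  7.31809817] -0.012179605546407402
```

View pics/w78.png

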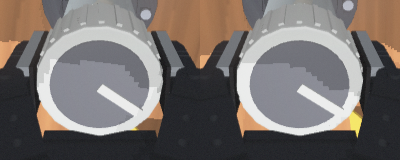

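```bash
python3 -m inch '[0,0,0,5,0,0,0,0,0,5,0,0,0,0,0,0,0,0]'
python3 -c "
from h import *
T,s=tool();print(s['wrist_torque'],s['contact_force'],s['joint_efforts'][6],T[:3,1])
cv2.imwrite('pics/w9.png',r.get_image('wrist'))
cv2.imwrite('pics/w79.png',cv2.resize(np.hstack([cv2.imread(f'pics/w{i}.png')[240:360,210:350] for i in(7,9)]),None,fx=2.8,fy=2.8))"
```

```text
clock: 11.6
ee_pos: [0.6009, -0.0188, 0.2589]
ee_rot: [-0.438, -0.554, -0.438, 0.556]
contact_force: [-5.2, -2.7, 6.3]
width: 0.595
[-0.51692234  0.89466964  1.18894135] [-5.23541215 -2.68740847  6.29577899] -1.5397189557552338 [ 0.97259269 -0.23251331 -0.0010107 ]
```

View pics/w79.png

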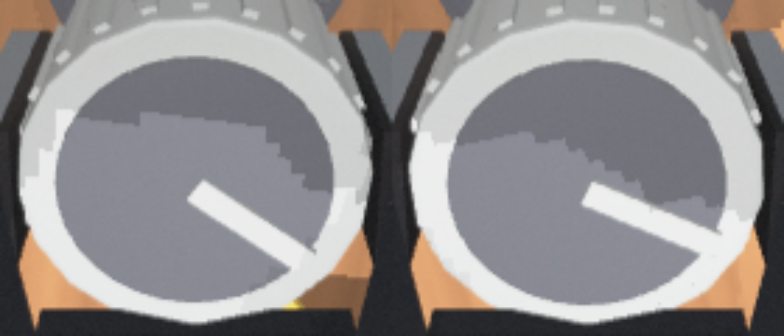

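The bar has now slipped about 10° in the jaws and the moment has jumped to 1.2 N m, so the cap is at its stop. Releasing, then lifting clear.

```bash
python3 -m inch '[0,0,0,-3,0,0,0,0,0,0,0,0]'
python3 -m inch '[0,0,0,0,0,0,0,0,0,0,0,0,0,0,0,0,0,0,0,0,0,0,0,0,0,0,0,0,0,0]' 1
python3 -m inch '[-10,0,0,0,0,0,-25,0,0,0,0,0,-25,0,0,0,0,0,-25,0,0,0,0,0,-25,0,0,0,0,0,-20,0,0,0,0,0,-10,0,0,0,0,0,0,0,0,0,0,0]'
python3 - <<'E'
from h import *
T,s=tool();print(s["contact_force"],s["width"],T.round(4))
im=r.get_image("wrist");cv2.imwrite("pics/w10.png",im)
P=T@r.get_calibration("wrist")["mount"]
c=np.array([.6013,-.0185,.123,1]);q=np.linalg.inv(P)@c;K=r.get_calibration("wrist")["K"]
u,v=K[0,2]+K[0,0]*q[0]/-q[2],K[1,2]-K[1,1]*q[1]/-q[2];print(u,v)
b=r.get_image("scene");cv2.imwrite("pics/s10.png",b)
cv2.imwrite("pics/f.png",np.hstack([cv2.resize(im[140:260,220:340],(400,400),interpolation=3),cv2.resize(b[200:280,205:285],(400,400),interpolation=3)]))
E
```

```text
clock: 11.85
ee_pos: [0.6009, -0.019, 0.259]
ee_rot: [-0.452, -0.543, -0.452, 0.544]
contact_force: [-4.5, -0.5, 5.8]
width: 0.593
clock: 12.35
ee_pos: [0.6013, -0.0185, 0.2586]
ee_rot: [0.452, 0.544, 0.451, -0.544]
contact_force: [1.1, 0.3, 0.9]
width: 0.998
clock: 13.15
ee_pos: [0.6016, -0.0189, 0.4006]
ee_rot: [0.452, 0.545, 0.451, -0.543]
contact_force: [-0.1, -0.5, 0.5]
width: 1.002
[-0.11532937 -0.51048134  0.4972116 ] 1.0023555870719554 [[ 3.300e-03  9.827e-01 -1.850e-01  6.016e-01]
 [ 6.000e-04 -1.850e-01 -9.827e-01 -1.890e-02]
 [-1.000e+00  3.100e-03 -1.200e-03  4.006e-01]
 [ 0.000e+00  0.000e+00  0.000e+00  1.000e+00]]
277.45986545512875 208.81369828078263
```

View pics/f.png

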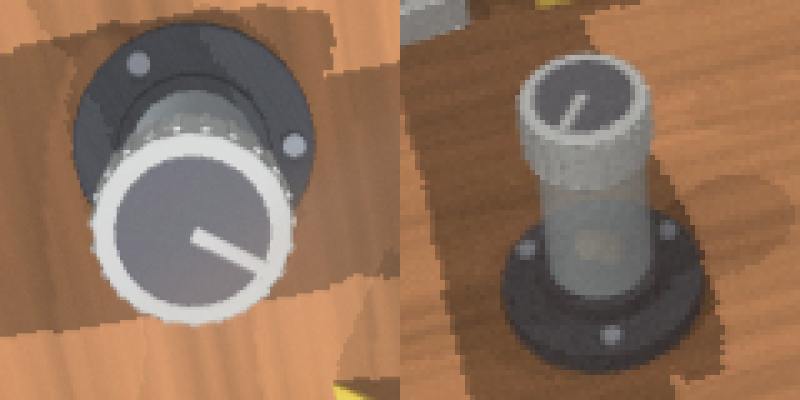

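View pics/s10.png

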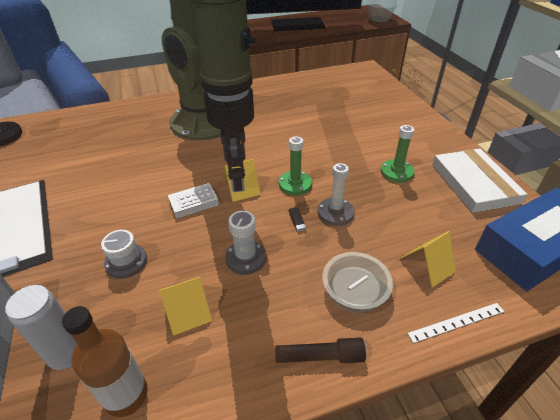

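```bash
python3 -c "
from station import r
print(r.close_job(), r.get_state()['clock'])"
```

```text
the job is handed in; nothing more can be done
the job is handed in; nothing more can be done
```

I screwed the middle-sized jar's cap fully home, let go, lifted the arm clear, and handed the job in at about 13 s of the 43 s. I took three grips: 80°, 80° and then about 70° until the cap hit its stop.

- **At the stop:** the twisting moment jumped to about 1.2 N m, and the bar on the cap slipped about 10° in the jaws. I backed off 3° before letting go.
- **Total turn:** the bar's direction before and after shows about 228° (3.98 rad) clockwise. That puts the cap's starting turn at about 0.2 rad, inside the stated range.
- **After lifting:** the dark neck gap is gone and the cap has visibly sunk. The contact force was under 1 N, with the gripper open about 140 mm above its grip height.
- **Other jars:** I never touched the slim jar, the squat jar or the green look-alikes, and they look unchanged in the last scene picture.
- **Disagreement:** the first position fixes of the cap from the three cameras differed by about 3 mm. I corrected this with a close wrist view before gripping.

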